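Find the full carton of fixings by its weight

ROBOT

A 7-joint arm with a two-finger parallel gripper is mounted at the origin on the work surface. World frame = base frame: x ahead of the robot, y to its left, z up, the work surface at z = 0. Lengths are in mm, angles in rad, forces in N, time in s.
With the tool pointing down it reaches from about 400 to 850 mm from the base axis. Payload 10.4 kg.
Tool frame: the origin (TCP) lies at the very end of the fingers, on their centre line; the grasp point (between the pads) lies bot.grip_point_offset behind it (bot.grip_point_offset is the distance from the TCP to the grasp point, in mm); z points along the fingers, y is the line along which they close (so a half turn about z gives the same grasp; the last joint's range is limited). The gripper opens to 87 mm and grips with 3 to 60 N. Pads are 19 mm wide; open, the fingers measure 117 mm over their backs; the gripper's body (75 mm by 190 mm) begins 51 mm behind the grasp point.
Start: joints at [1.188, 0.332, -0.065, 1.46, 0.022, 1.35, -0.088], TCP at [220.077, -584.994, 222.576] pointing down, gripper open.
Joint ranges: [-2.6, 2.6], [-0.5, 2.12], [-1.47, 1.34], [0.16, 2.42], [-1.27, 4.41], [0.06, 2.06], [-2.6, 2.6]. Speed limits (rad/s): [2.22, 2.22, 2.79, 2.79, 3.14, 3.14, 3.14].

INTERFACE

Orientations are given as a unit quaternion [w, x, y, z].
In Python, from cell import bot gives the robot as it stands.
- The arm moves only by the shell command python3 inch.py, which reads ROWS from standard input. ROWS is a JSON list of rows, 1 to 8 of them, each of 7 numbers: dx, dy, dz in units of 25 mm, then a rotation vector rx, ry, rz in units of 0.25 rad, then the finger opening in mm; each row is the pose to reach, as a shift and turn from the pose commanded when the command began, along the tool's axes at that moment; what a row does not reach only later rows make up. A row lasts 1/10 s, in which the tool goes at most 50 mm and 0.15 rad, less where a joint would pass 70% of its speed; a pose out of reach is approached as far as the arm can. The fingers move at their own pace and stop on an object; the grip force is fixed at half the most. Time passes only in rows, so rows that do not move let the fingers close. It prints the time, the measured TCP pose, the force, the opening and the grip force at its end. Input that does not fit is refused with a message, and nothing moves.
- bot.state(): the state, without advancing time (a new reading comes with each control period).
- bot.get_image(name): name is "scene" or "top" or "wrist"; returns a dict with "img" (420x560x3 uint8, red, green, blue), "K" (3x3 intrinsics, pixels), "xyz" and "orientation" of the camera in the world; the wrist camera has in their place "tool_from_camera" (4x4, takes a point from camera to tool coordinates, whose origin is the TCP and whose axes are the flange's). Camera axes: x right, y down, z forward; pixel columns grow to the right and rows downward; lengths in mm; the calibration is good to about 2 mm. A picture is of the moment at which its call begins: read the wrist's pose just before it. There is no depth.
- bot.hand_in(): hands the job in; it is judged then, once.
The state is a dict: "time": time; "q": joint angles; "qvel": joint speeds; "effort": joint torques, N m; "eef_pos": TCP position; "ee_rot": TCP orientation; "wrist_force": force on the tool from outside, world axes, zero at the start; "ft_torque": the same for the moment, N m; "finger_gap": finger opening in mm; "grip_force": force on a finger pad.
Only numpy, scipy, OpenCV 4.12 (cv2) and the standard library are available. Lean on these libraries where they do the work, as an engineer would, in place of code of your own. Each camera call takes 0.05 s, during which the arm holds its last target. There are 200 camera calls.

TASK

Three identical cartons stand on the counter: one is still full of fixings, the other two are all but empty. Feel by lifting which is the full one and set it down upright inside the red parts tray, flat on its floor; leave the two light ones standing upright on the counter, outside the tray. Set the cartons down, never drop them.

Things in the scene. Friction and masses are not known exactly. Their poses are not given: they have to be found in the camera images.
- carton_a: one of three identical closed cardboard cartons, 84 (own x) x 58 (own y) x 60 mm high (z), rigid, brown with a white tape strip along the top and a blue label on each small end; grip it across the 58 mm width. Origin: centre of its underside. They look alike, and which is the full one changes every time: the full one weighs 450 to 680 g in all, the other two about 85 g each
- carton_b: one of three identical closed cardboard cartons, 84 (own x) x 58 (own y) x 60 mm high (z), rigid, brown with a white tape strip along the top and a blue label on each small end; grip it across the 58 mm width. Origin: centre of its underside. They look alike, and which is the full one changes every time: the full one weighs 450 to 680 g in all, the other two about 85 g each
- carton_c: one of three identical closed cardboard cartons, 84 (own x) x 58 (own y) x 60 mm high (z), rigid, brown with a white tape strip along the top and a blue label on each small end; grip it across the 58 mm width. Origin: centre of its underside. They look alike, and which is the full one changes every time: the full one weighs 450 to 680 g in all, the other two about 85 g each
- tray: red plastic open tray fixed on the counter, 200 (own x) x 170 (own y) mm outside, walls 35 mm high and 5 mm thick, floor about 5 mm thick. Origin: centre of its underside, on the counter; z up

How it is judged:
By the outcome, as a careful person would: the job done as asked, in the order asked, and still so for the second after the job is handed in, with the robot touching nothing.
It also fails if it takes over 72 s, if anything falls off the work surface, if the arm or the gripper's body presses on something with over 40 N, if the wrist force passes 120 N, or if a joint passes its speed limit or range.

## Working session

There is one attempt and no reset: what is moved stays moved. The work goes in short steps, Python scripts to look and compute and a shell command to move; the robot and the scene stay as the last step left them, time stands still between calls to the robot, and variables do not carry over. Pictures are saved under pics/ and viewed, at most 10 in all, crops included, and the job is handed in when it is done.

```bash
ls; mkdir -p pics
python3 - <<'E'
from cell import bot
import cv2
print(bot.state(), bot.grip_point_offset)
for n in("top","scene"):
    d=bot.get_image(n); cv2.imwrite(f"pics/{n}0.png",d["img"][:,:,::-1]); print(n,d["K"],d["xyz"],d["orientation"])
E
```

```text
cell.py
inch.py
pics
{'time': 0.0, 'q': array([ 1.18840147,  0.33284409, -0.06469387,  1.46090609,  0.02157848,
        1.34987884, -0.08851112]), 'qvel': array([ 0.0004003 , -0.00220625,  0.00022502,  0.00105641, -0.00106222,
        0.00068469, -0.00016498]), 'effort': array([ 6.56411885e-04, -6.23246741e+01,  2.52205477e-02, -3.89897060e+01,
       -6.12301240e-02,  3.97794507e-02,  1.88649778e-04]), 'eef_pos': array([ 219.9224283 , -584.63986935,  221.78807454]), 'ee_rot': array([-6.56099996e-04,  9.83861954e-01,  1.78927931e-01, -1.40633701e-04]), 'wrist_force': array([0.42299076, 0.23079905, 0.49999219]), 'ft_torque': array([ 0.00820523, -0.02288028,  0.00391254]), 'grip_force': 0.0, 'finger_gap': 87.07571965210768} 18.700000000000003
top [[402.11735845   0.         280.97750655]
 [  0.         402.11735845 204.75653665]
 [  0.           0.           1.        ]] [476.86140417  10.70693041 783.26591059] [-0.05188153  0.70854092 -0.70334445  0.02417945]
scene [[413.5677836    0.         271.16030868]
 [  0.         413.5677836  204.69102038]
 [  0.           0.           1.        ]] [1200.35995292 -224.16194694  634.53420793] [-0.34094507  0.75356821  0.50892484 -0.2385098 ]
```

View pics/top0.png

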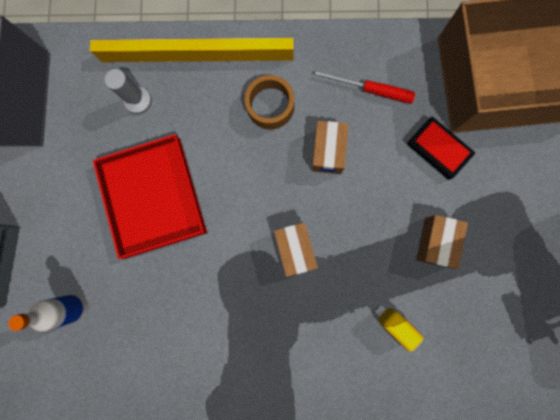

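View pics/scene0.png

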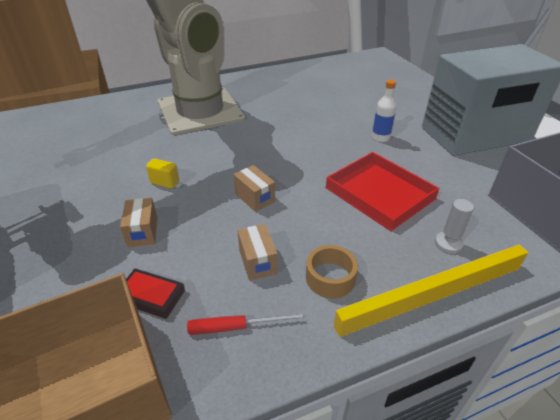

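The top view shows cartons at about (331,147), (296,249) and (443,241), and the tray at (150,196). The scene view shows the same cartons at (258,250), (255,188) and (139,221), with the tray at (382,189). I'll triangulate the tape strips and the tray rim.

```bash
cat > h.py <<'E'
import numpy as np, cv2
from scipy.spatial.transform import Rotation as R
def cam(d):
    q=np.array(d["orientation"]); return d["K"],np.array(d["xyz"]),R.from_quat(q[[1,2,3,0]]).as_matrix()
def ray(c,p):
    K,o,M=c; v=M@np.linalg.inv(K)@np.array([p[0],p[1],1.]); return o,v/np.linalg.norm(v)
def plane(c,p,z):
    o,v=ray(c,p); return o+v*(z-o[2])/v[2]
def tri(c1,p1,c2,p2):
    o1,v1=ray(c1,p1); o2,v2=ray(c2,p2)
    t=np.linalg.lstsq(np.c_[v1,-v2],o2-o1,rcond=None)[0]
    a=o1+t[0]*v1;b=o2+t[1]*v2; return (a+b)/2,np.linalg.norm(a-b)
def tapes(img,seeds):
    hsv=cv2.cvtColor(img,cv2.COLOR_RGB2HSV)
    out=[]
    for s in seeds:
        x,y=s; m=np.zeros(img.shape[:2],np.uint8); w=hsv[y-28:y+28,x-28:x+28]
        br=cv2.morphologyEx(((w[...,0]<22)&(w[...,1]>85)).astype(np.uint8),cv2.MORPH_CLOSE,np.ones((15,15)))
        m[y-28:y+28,x-28:x+28]=((w[...,1]<70)&(w[...,2]>110)&(br>0))*255
        cs=cv2.findContours(m,0,2)[0]; c=max(cs,key=cv2.contourArea)
        out.append(cv2.minAreaRect(c))
    return out
E
python3 - <<'E'
from h import *
from cell import bot
T=bot.get_image("top");S=bot.get_image("scene");t=cam(T);s=cam(S)
a=tapes(T["img"],[(331,147),(296,249),(443,241)]);b=tapes(S["img"],[(258,245),(255,185),(139,218)])
for n,x,y in zip("ABC",a,b):
    P,e=tri(t,x[0],s,y[0])
    q=np.array([plane(t,p,60) for p in cv2.boxPoints(x)])
    L=[np.linalg.norm(q[1]-q[0]),np.linalg.norm(q[2]-q[1])]; i=int(np.argmax(L)); d=q[i+1]-q[i]
    print(n,x,y,"\n",P.round(1),round(e,1),"top60",plane(t,x[0],60).round(1),"scene60",plane(s,y[0],60).round(1),np.round(L,1),"yaw",round(np.arctan2(d[1],d[0])%np.pi,3))
for n,D,c in(("top",T,t),("scene",S,s)):
    h=cv2.cvtColor(D["img"],cv2.COLOR_RGB2HSV);m=(((h[...,0]<8)|(h[...,0]>172))&(h[...,1]>170)&(h[...,2]>50)).astype(np.uint8)
    k=max(cv2.findContours(m,0,2)[0],key=cv2.contourArea); hull=cv2.convexHull(k)
    ap=cv2.approxPolyDP(hull,4,True)[:,0]; print(n,ap.tolist()); print(np.array([plane(c,p,35) for p in ap]).round(0)[:,:2].tolist())
E
```

```text
A ((335.13897705078125, 143.2119140625), (20.0123348236084, 50.27280807495117), 4.899093151092529) ((257.9252624511719, 244.9608154296875), (36.98609924316406, 11.930999755859375), 72.6459732055664) 
 [672.  -55.   53.6] 9.1 top60 [668.8 -58.7  60. ] scene60 [679.2 -52.6  60. ] [94.3 36.7] yaw 3.056
B ((295.32623291015625, 249.0488739013672), (49.72693634033203, 11.13065242767334), 74.2913589477539) ((255.75001525878906, 179.75003051757812), (31.819805145263672, 9.899494171142578), 45.0) 
 [476.   14.7  53.3] 3.5 top60 [475.5  13.1  60. ] scene60 [484.9  13.6  60. ] [20.  88.3] yaw 0.28
C ((447.03411865234375, 239.00730895996094), (11.524099349975586, 52.941017150878906), 12.094757080078125) ((135.44387817382812, 215.95938110351562), (12.183300971984863, 30.400602340698242), 2.2025980949401855) 
 [ 495.7 -258.7   51.5] 2.0 top60 [ 495.7 -254.5   60. ] scene60 [ 505.3 -259.1   60. ] [94.1 20. ] yaw 2.902
top [[175, 135], [205, 232], [119, 258], [93, 161]]
[[692.0, 246.0], [506.0, 182.0], [456.0, 344.0], [641.0, 405.0]]
scene [[328, 177], [372, 153], [437, 189], [427, 203], [390, 229], [335, 192]]
[[510.0, 188.0], [462.0, 340.0], [647.0, 398.0], [679.0, 345.0], [718.0, 223.0], [567.0, 176.0]]
```

A's mask picked up stray pixels and the heights come out about 7 mm low, so I'll check the masks on enlarged crops.

Run:
```python
from h import *
T=cv2.imread("pics/top0.png");S=cv2.imread("pics/scene0.png")
def row(I,seeds):
    r=[]
    for (x,y),b in zip(seeds,tapes(I[:,:,::-1].copy(),seeds)):
        c=cv2.resize(I[y-32:y+32,x-32:x+32],None,fx=4,fy=4,interpolation=0)
        q=((cv2.boxPoints(b)-[x-32,y-32]+.5)*4).astype(np.int32); cv2.polylines(c,[q],True,(0,255,0),1); r.append(c)
    return np.hstack(r)
cv2.imwrite("pics/crops.png",np.vstack([row(T,[(331,147),(296,249),(443,241)]),row(S,[(258,245),(255,185),(139,218)])]))
```

```text
(no output)
```

View pics/crops.png

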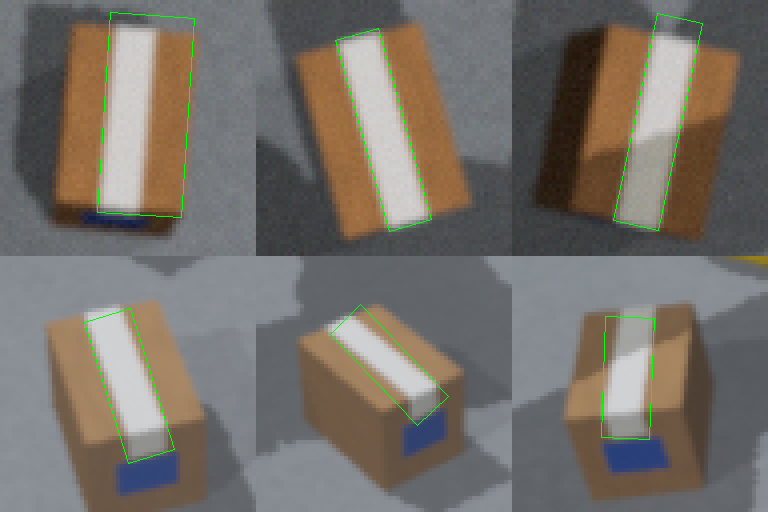

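The crops show the tape running over the whole top, and in the scene view also a little way down the end face, which biased the centre. I'll take the tape's end midpoints on the top face from the crops and triangulate those.

Run:
```python
from h import *
from cell import bot
T=bot.get_image("top");S=bot.get_image("scene");t=cam(T);s=cam(S)
f=lambda s,c:(np.array(s)-32+np.array(c)/4-.5)
D={"A":((331,147),(136,28),(119,211),(258,245),(106,56),(148,177)),
"B":((296,249),(104,34),(153,224),(255,185),(86,65),(168,138)),
"C":((443,241),(164,37),(126,225),(139,218),(126,52),(114,155))}
for n,(a,p,q,b,u,v) in D.items():
    F,e=tri(t,f(a,p),s,f(b,u));N,g=tri(t,f(a,q),s,f(b,v)); d=F-N
    h=np.array([plane(t,f(a,x),60) for x in(p,q)])
    print(n,F.round(1),N.round(1),"gap",round(e,1),round(g,1),"len",np.linalg.norm(d).round(1),"c",((F+N)/2).round(1),"yaw",np.arctan2(d[1],d[0]).round(3),"| top60 c",h.mean(0).round(1),"yaw",np.arctan2(*(h[0]-h[1])[[1,0]]).round(3))
P=np.array([tri(t,p,s,q)[0] for p,q in(((175,135),(437,189)),((119,258),(372,153)),((205,232),(328,177)))]);print(P.round(1))
st=bot.state();q=st["ee_rot"];M=R.from_quat(q[[1,2,3,0]]).as_matrix();print(M.round(3),st["eef_pos"],st["time"])
```

```text
A [688.3 -56.6 119.2] [642.8 -42.4 -15.6] gap 16.3 20.2 len 143.0 c [665.6 -49.5  51.8] yaw -0.301 | top60 c [666.9 -50.   60. ] yaw -0.094
B [509.7   2.3 113.3] [440.   24.    3.3] gap 42.5 50.0 len 132.0 c [474.9  13.2  58.3] yaw -0.302 | top60 c [476.3  12.6  60. ] yaw 0.259
C [ 528.4 -242.6  119.5] [ 448.1 -268.6  -10.4] gap 2.9 1.0 len 155.0 c [ 488.2 -255.6   54.5] yaw 0.314 | top60 c [ 491.9 -254.    60. ] yaw -0.23
[[701.7 270.6 100.8]
 [455.3 345.6  29.5]
 [506.8 186.1  32.5]]
[[ 0.936  0.352 -0.   ]
 [ 0.352 -0.936  0.   ]
 [-0.    -0.    -1.   ]] [ 220.00604075 -584.86447248  222.30140985] 0.3
```

Run:
```python
from h import *
from cell import bot
T=bot.get_image("top");S=bot.get_image("scene");t=cam(T);s=cam(S)
f=lambda s,c:(np.array(s)-32+np.array(c)/4-.5)
D={"A":((331,147),(136,28),(119,211),(258,245),(148,177),(106,56)),
"B":((296,249),(104,34),(153,224),(255,185),(168,138),(86,65)),
"C":((443,241),(164,37),(126,225),(139,218),(114,155),(126,52))}
for n,(a,p,q,b,u,v) in D.items():
    F,e=tri(t,f(a,p),s,f(b,u));N,g=tri(t,f(a,q),s,f(b,v)); d=F-N
    print(n,F.round(1),N.round(1),"gap",round(e,1),round(g,1),"len",np.linalg.norm(d).round(1),"c",((F+N)/2).round(1),"yaw",np.arctan2(d[1],d[0]).round(3))
P=np.array([tri(t,p,s,q)[0] for p,q in(((175,135),(390,229)),((93,161),(437,189)))]);print(P.round(1))
```

```text
A [709.9 -54.5  59. ] [624.6 -45.8  57.8] gap 0.8 0.8 len 85.8 c [667.3 -50.2  58.4] yaw -0.102
B [518.1  23.1  60.4] [434.4   1.9  60.4] gap 1.4 1.0 len 86.4 c [476.3  12.5  60.4] yaw 0.248
C [ 533.1 -263.    62.1] [ 450.3 -245.3   60. ] gap 0.4 1.9 len 84.7 c [ 491.7 -254.2   61.1] yaw -0.211
[[696.8 249.    9. ]
 [641.2 405.8  29.2]]
```
Great: heights 58-61, lengths 85. 

Corner pairing is fixed now. The top heights come out at 58–61 mm and the lengths at 85–86 mm, which matches the 60 mm and 84 mm given. The tray centre is about (574,294), with its long axis at yaw 0.33. I'll go to C first: tool shift (371, -214), turn 0.571.

The manual's scale: shifts go in units of 25 mm and turns go in units of 0.25 rad. Converting my numbers, 80 mm is 3.2, 60 mm is 2.4, 0.571 rad is 2.284.

```bash
echo '[[1.8, -1.04, 0, 0, 0, 0.28, 87], [3.6, -2.08, 0, 0, 0, 0.56, 87], [5.44, -3.12, 0.4, 0, 0, 0.84, 87], [7.28, -4.2, 0.8, 0, 0, 1.12, 87], [9.08, -5.24, 1.6, 0, 0, 1.44, 87], [10.92, -6.28, 2.4, 0, 0, 1.72, 87], [12.8, -7.36, 3.2, 0, 0, 2, 87], [14, -8.08, 3.2, 0, 0, 2.284, 87]]' | python3 inch.py && echo '[[0.4, -0.24, 0, 0, 0, 0, 87], [0.84, -0.48, 0, 0, 0, 0, 87], [0.84, -0.48, 0, 0, 0, 0, 87], [0.84, -0.48, 0, 0, 0, 0, 87]]' | python3 inch.py
```

```bash
cat > st.py <<'E'
from h import *
from cell import bot
import sys
s=bot.state();q=s["ee_rot"];M=R.from_quat(q[[1,2,3,0]]).as_matrix();p=s["eef_pos"]
yaw=np.arctan2(M[1,0],M[0,0]);print("t",round(s["time"],2),"pos",p.round(1),"yaw",yaw.round(3),"tilt",M[:,2].round(3),"F",s["wrist_force"].round(2),"gap",round(s["finger_gap"],1),"grip",round(s["grip_force"],1))
if len(sys.argv)>1:
    x,y,z,w=map(float,sys.argv[1:5]);print("tool shift",(M.T@(np.array([x,y,z])-p)).round(1),"rz",round((yaw-w+np.pi/2)%np.pi-np.pi/2,3))
E
python3 st.py 491.7 -254.2 14 -0.211
```

```text
time: 1.2
eef_pos: [467.0, -283.2, 143.9]
ee_rot: [-0.0, 0.994, -0.107, -0.001]
wrist_force: [0.3, -0.6, 1.4]
finger_gap: 86.9
grip_force: 0.0
time: 1.6
eef_pos: [489.3, -278.8, 145.3]
ee_rot: [0.0, 0.994, -0.106, -0.0]
wrist_force: [0.6, -0.2, -0.7]
finger_gap: 87.2
grip_force: 0.0
t 1.6 pos [ 489.3 -278.8  145.3] yaw -0.213 tilt [-0.    -0.001 -1.   ] F [ 0.62 -0.25 -0.73] gap 87.2 grip 0.0
tool shift [ -2.8 -24.7 131.3] rz -0.002
```

```bash
echo '[[-0.12, -0.98, 0, 0, 0, 0, 87], [-0.12, -0.98, 0.4, 0, 0, 0, 87], [-0.12, -0.98, 1.8, 0, 0, 0, 87], [-0.12, -0.98, 3.4, 0, 0, 0, 87], [-0.12, -0.98, 4.6, 0, 0, 0, 87], [-0.12, -0.98, 5.24, 0, 0, 0, 87], [-0.12, -0.98, 5.24, 0, 0, 0, 87], [-0.12, -0.98, 5.24, 0, 0, 0, 87]]' | python3 inch.py; python3 st.py 491.7 -254.2 14 -0.211; echo '[[0, 0, 0, 0, 0, 0, 50], [0, 0, 0, 0, 0, 0, 50], [0, 0, 0, 0, 0, 0, 50], [0, 0, 0, 0, 0, 0, 50], [0, 0, 0, 0, 0, 0, 50], [0, 0, 0, 0, 0, 0, 50], [0, 0, 0, 0, 0, 0, 50], [0, 0, 0, 0, 0, 0, 50]]' | python3 inch.py
```

```text
time: 2.4
eef_pos: [491.8, -253.9, 14.7]
ee_rot: [0.0, 0.994, -0.106, 0.0]
wrist_force: [0.6, -0.2, 0.3]
finger_gap: 87.2
grip_force: 0.0
t 2.4 pos [ 491.8 -253.9   14.7] yaw -0.213 tilt [ 0. -0. -1.] F [ 0.58 -0.19  0.34] gap 87.2 grip 0.0
tool shift [-0.   0.3  0.7] rz -0.002
time: 3.2
eef_pos: [492.3, -252.9, 14.5]
ee_rot: [0.0, 0.994, -0.105, 0.0]
wrist_force: [-1.7, 0.5, 5.9]
finger_gap: 58.0
grip_force: 30.0
```

Scaled: -25 mm is -1, -20 mm is -0.8.

```bash
echo '[[0, 0, -0.2, 0, 0, 0, 50], [0, 0, -0.48, 0, 0, 0, 50], [0, 0, -0.8, 0, 0, 0, 50], [0, 0, -1, 0, 0, 0, 50], [0, 0, -1, 0, 0, 0, 50], [0, 0, -1, 0, 0, 0, 50], [0, 0, -1, 0, 0, 0, 50], [0, 0, -1, 0, 0, 0, 50]]' | python3 inch.py; echo '[[0, 0, 0, 0, 0, 0, 50], [0, 0, 0, 0, 0, 0, 50], [0, 0, 0, 0, 0, 0, 50]]' | python3 inch.py
```

```text
time: 4.0
eef_pos: [491.9, -252.7, 38.9]
ee_rot: [-0.0, 0.994, -0.105, -0.0]
wrist_force: [0.7, -0.6, -2.0]
finger_gap: 57.6
grip_force: 30.0
time: 4.3
eef_pos: [492.1, -252.8, 39.1]
ee_rot: [-0.0, 0.994, -0.105, -0.0]
wrist_force: [0.0, 1.3, -0.4]
finger_gap: 58.3
grip_force: 30.0
```

C weighs about 1 N, so it is light. I'll set it back down.

Scaled: 25 mm is 1, 23 mm is 0.92.

```bash
echo '[[0, 0, 0.32, 0, 0, 0, 50], [0, 0, 0.6, 0, 0, 0, 50], [0, 0, 0.8, 0, 0, 0, 50], [0, 0, 0.92, 0, 0, 0, 50], [0, 0, 1, 0, 0, 0, 50], [0, 0, 1, 0, 0, 0, 50], [0, 0, 1, 0, 0, 0, 50], [0, 0, 1, 0, 0, 0, 50]]' | python3 inch.py; echo '[[0, 0, 0, 0, 0, 0, 65], [0, 0, 0, 0, 0, 0, 75], [0, 0, 0, 0, 0, 0, 87], [0, 0, 0, 0, 0, 0, 87], [0, 0, 0, 0, 0, 0, 87]]' | python3 inch.py;echo '[[0, 0, -0.6, 0, 0, 0, 87], [0, 0, -2, 0, 0, 0, 87], [0, 0, -3.6, 0, 0, 0, 87], [0, 0, -4.8, 0, 0, 0, 87], [0, 0, -4.8, 0, 0, 0, 87]]' | python3 inch.py;python3 st.py 476.3 12.5 110 0.248
```

```text
time: 5.1
eef_pos: [492.2, -252.8, 14.5]
ee_rot: [0.0, 0.994, -0.105, 0.0]
wrist_force: [-3.3, 1.9, 6.0]
finger_gap: 58.0
grip_force: 30.0
time: 5.6
eef_pos: [492.1, -252.8, 14.1]
ee_rot: [0.0, 0.994, -0.105, 0.0]
wrist_force: [0.8, 0.1, -0.1]
finger_gap: 84.7
grip_force: 0.0
time: 6.1
eef_pos: [494.7, -253.8, 140.0]
ee_rot: [0.002, 0.994, -0.105, 0.004]
wrist_force: [1.4, -0.9, -0.0]
finger_gap: 87.0
grip_force: 0.0
t 6.1 pos [ 494.7 -253.8  140. ] yaw -0.211 tilt [ 0.008 -0.004 -1.   ] F [ 1.36 -0.85 -0.  ] gap 87.0 grip 0.0
tool shift [ -74.  -256.6   28.9] rz -0.459
```

```bash
echo '[[-0.48, -1.72, 0, 0, 0, -0.32, 87], [-0.96, -3.44, 0, 0, 0, -0.64, 87], [-1.44, -5.16, 0, 0, 0, -0.96, 87], [-1.92, -6.88, 0, 0, 0, -1.28, 87], [-2.4, -8.6, 0, 0, 0, -1.6, 87], [-2.84, -10.24, 0, 0, 0, -1.836, 87], [-2.84, -10.24, 0, 0, 0, -1.836, 87], [-2.84, -10.24, 0, 0, 0, -1.836, 87]]' | python3 inch.py; echo '[[0, 0, 0, 0, 0, 0, 87], [0, 0, 0, 0, 0, 0, 87]]' | python3 inch.py;python3 st.py 476.3 12.5 14 0.248
```

```text
time: 6.9
eef_pos: [476.2, 13.0, 134.5]
ee_rot: [0.0, 0.992, 0.124, 0.0]
wrist_force: [0.8, -0.7, 0.3]
finger_gap: 87.1
grip_force: 0.0
time: 7.1
eef_pos: [476.4, 11.1, 134.1]
ee_rot: [0.0, 0.992, 0.122, -0.0]
wrist_force: [-0.4, 0.3, 0.2]
finger_gap: 86.8
grip_force: 0.0
t 7.1 pos [476.4  11.1 134.1] yaw 0.245 tilt [-0. -0. -1.] F [-0.45  0.31  0.19] gap 86.8 grip 0.0
tool shift [  0.3  -1.4 120.1] rz -0.003
```

Scaled: 120 mm is 4.8, 115 mm is 4.6.

```bash
echo '[[0, -0.04, 0.8, 0, 0, 0, 87], [0, -0.04, 2.4, 0, 0, 0, 87], [0, -0.04, 3.8, 0, 0, 0, 87], [0, -0.04, 4.6, 0, 0, 0, 87], [0, -0.04, 4.8, 0, 0, 0, 87], [0, -0.04, 4.8, 0, 0, 0, 87]]' | python3 inch.py; echo '[[0, 0, 0, 0, 0, 0, 50], [0, 0, 0, 0, 0, 0, 50], [0, 0, 0, 0, 0, 0, 50], [0, 0, 0, 0, 0, 0, 50], [0, 0, 0, 0, 0, 0, 50], [0, 0, 0, 0, 0, 0, 50], [0, 0, 0, 0, 0, 0, 50], [0, 0, 0, 0, 0, 0, 50]]' | python3 inch.py; echo '[[0, 0, -0.2, 0, 0, 0, 50], [0, 0, -0.48, 0, 0, 0, 50], [0, 0, -0.8, 0, 0, 0, 50], [0, 0, -1, 0, 0, 0, 50], [0, 0, -1, 0, 0, 0, 50], [0, 0, -1, 0, 0, 0, 50], [0, 0, -1, 0, 0, 0, 50], [0, 0, -1, 0, 0, 0, 50]]' | python3 inch.py; echo '[[0, 0, 0, 0, 0, 0, 50], [0, 0, 0, 0, 0, 0, 50], [0, 0, 0, 0, 0, 0, 50]]' | python3 inch.py
```

```text
time: 7.7
eef_pos: [475.9, 12.8, 14.0]
ee_rot: [-0.0, 0.992, 0.123, -0.001]
wrist_force: [0.1, -0.6, -0.4]
finger_gap: 86.9
grip_force: 0.0
time: 8.5
eef_pos: [476.4, 13.3, 14.6]
ee_rot: [0.0, 0.992, 0.124, 0.0]
wrist_force: [-1.8, -0.6, 6.0]
finger_gap: 57.9
grip_force: 30.0
time: 9.3
eef_pos: [475.9, 13.4, 38.9]
ee_rot: [-0.0, 0.992, 0.124, -0.0]
wrist_force: [-0.1, -0.0, -5.8]
finger_gap: 57.9
grip_force: 30.0
time: 9.6
eef_pos: [476.1, 13.4, 39.1]
ee_rot: [0.0, 0.992, 0.124, -0.0]
wrist_force: [-0.9, 1.4, -5.1]
finger_gap: 58.2
grip_force: 30.0
```

B weighs about 5.5 N (≈560 g), so it's the full one. I'll raise it to clear the walls and carry it to the tray centre at a moderate pace.

```bash
echo '[[0, 0, -0.4, 0, 0, 0, 50], [0, 0, -1.2, 0, 0, 0, 50], [0, 0, -2, 0, 0, 0, 50], [0, 0, -2.72, 0, 0, 0, 50], [0, 0, -3, 0, 0, 0, 50], [0, 0, -3, 0, 0, 0, 50]]' | python3 inch.py; echo '[[0.28, -0.4, 0, 0, 0, 0, 50], [0.92, -1.44, 0, 0, 0, -0.08, 50], [1.76, -2.72, 0, 0, 0, -0.16, 50], [2.64, -4, 0, 0, 0, -0.24, 50], [3.52, -5.32, 0, 0, 0, -0.34, 50], [4.36, -6.64, 0, 0, 0, -0.34, 50], [5.2, -7.92, 0, 0, 0, -0.34, 50], [5.8, -8.88, 0, 0, 0, -0.34, 50]]' | python3 inch.py; echo '[[0.36, -0.56, 0, 0, 0, 0, 50], [0.64, -1, 0, 0, 0, 0, 50], [0.76, -1.12, 0, 0, 0, 0, 50], [0.76, -1.12, 0, 0, 0, 0, 50], [0.76, -1.12, 0, 0, 0, 0, 50]]' | python3 inch.py; python3 st.py 574 294 19 0.33
python3 - <<'E'
from h import *
from cell import bot
T=bot.get_image("top")["img"];S=bot.get_image("scene")["img"]
cv2.imwrite("pics/carry.png",np.hstack([T[90:400,40:400],S[100:410,180:540]])[:,:,::-1])
E
```

```text
time: 10.2
eef_pos: [476.8, 13.3, 115.3]
ee_rot: [0.0, 0.992, 0.124, 0.001]
wrist_force: [0.0, 0.2, -5.4]
finger_gap: 58.3
grip_force: 30.0
time: 11.0
eef_pos: [561.5, 267.8, 112.5]
ee_rot: [-0.001, 0.986, 0.166, -0.001]
wrist_force: [0.4, 1.3, -5.0]
finger_gap: 58.2
grip_force: 30.0
time: 11.5
eef_pos: [571.2, 295.7, 113.8]
ee_rot: [0.0, 0.986, 0.165, -0.0]
wrist_force: [0.6, -0.1, -5.9]
finger_gap: 57.7
grip_force: 30.0
t 11.5 pos [571.2 295.7 113.8] yaw 0.332 tilt [-0.    -0.001 -1.   ] F [ 0.65 -0.15 -5.93] gap 57.7 grip 30.0
tool shift [ 2.2  2.4 94.8] rz 0.002
```

View pics/carry.png

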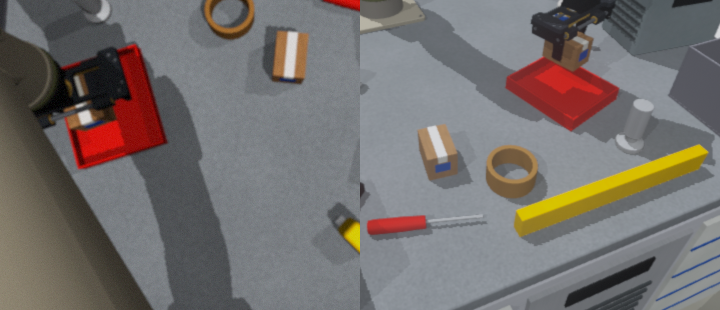

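The left half (top view) and right half (scene view) show the carton held level over the tray interior, at about (90,105) and (570,50). I'll descend to just above the floor, then feel for contact.

```bash
echo '[[0.08, 0.08, 0.48, 0, 0, 0, 50], [0.08, 0.08, 1.4, 0, 0, 0, 50], [0.08, 0.08, 2.32, 0, 0, 0, 50], [0.08, 0.08, 3, 0, 0, 0, 50], [0.08, 0.08, 3.36, 0, 0, 0, 50], [0.08, 0.08, 3.56, 0, 0, 0, 50], [0.08, 0.08, 3.64, 0, 0, 0, 50], [0.08, 0.08, 3.64, 0, 0, 0, 50]]' | python3 inch.py; echo '[[0, 0, 0.04, 0, 0, 0, 50], [0, 0, 0.08, 0, 0, 0, 50], [0, 0, 0.08, 0, 0, 0, 50]]' | python3 inch.py; echo '[[0, 0, 0.04, 0, 0, 0, 50], [0, 0, 0.04, 0, 0, 0, 50], [0, 0, 0.04, 0, 0, 0, 50]]' | python3 inch.py
```

```text
time: 12.4
eef_pos: [574.0, 295.8, 23.7]
ee_rot: [-0.0, 0.986, 0.166, 0.0]
wrist_force: [0.4, -0.6, -5.5]
finger_gap: 58.1
grip_force: 30.0
time: 12.7
eef_pos: [573.7, 295.6, 21.4]
ee_rot: [0.0, 0.986, 0.166, 0.0]
wrist_force: [-0.1, 0.1, -6.3]
finger_gap: 58.0
grip_force: 30.0
time: 13.0
eef_pos: [573.6, 295.6, 20.1]
ee_rot: [0.0, 0.986, 0.166, 0.0]
wrist_force: [0.8, 0.6, -5.5]
finger_gap: 58.2
grip_force: 30.0
```

```bash
for i in 1; do echo '[[0, 0, 0.02, 0, 0, 0, 50], [0, 0, 0.02, 0, 0, 0, 50], [0, 0, 0.02, 0, 0, 0, 50]]' | python3 inch.py; done; echo '[[0, 0, 0.02, 0, 0, 0, 50], [0, 0, 0.02, 0, 0, 0, 50], [0, 0, 0.02, 0, 0, 0, 50]]' | python3 inch.py
```

```text
time: 13.3
eef_pos: [573.6, 295.6, 19.7]
ee_rot: [0.0, 0.986, 0.166, 0.0]
wrist_force: [-0.4, -0.4, -4.0]
finger_gap: 57.6
grip_force: 30.0
time: 13.6
eef_pos: [573.7, 295.7, 19.7]
ee_rot: [0.0, 0.986, 0.166, 0.0]
wrist_force: [-3.6, -2.8, 3.6]
finger_gap: 57.7
grip_force: 30.0
```

The weight has come off, so it is resting on the floor at z≈5 mm. I'll release, retreat and look.

```bash
echo '[[0, 0, 0, 0, 0, 0, 62], [0, 0, 0, 0, 0, 0, 72], [0, 0, 0, 0, 0, 0, 87], [0, 0, 0, 0, 0, 0, 87], [0, 0, 0, 0, 0, 0, 87]]' | python3 inch.py; echo '[[0, 0, -0.6, 0, 0, 0, 87], [0, 0, -2, 0, 0, 0, 87], [0, 0, -3.8, 0, 0, 0, 87], [0, 0, -5.6, 0, 0, 0, 87], [0, 0, -7.2, 0, 0, 0, 87], [0, 0, -7.2, 0, 0, 0, 87]]' | python3 inch.py; echo '[[-0.8, -1.2, -0.4, 0, 0, 0, 87], [-1.6, 2.4, -0.8, 0, 0, 0, 87], [-1.6, 4, -0.8, 0, 0, 0, 87], [-1.6, 6, -0.8, 0, 0, 0, 87], [-1.6, 8, -0.8, 0, 0, 0, 87], [-1.6, 9.6, -0.8, 0, 0, 0, 87], [-1.6, 9.6, -0.8, 0, 0, 0, 87], [-1.6, 9.6, -0.8, 0, 0, 0, 87]]' | python3 inch.py
python3 - <<'E'
from h import *
from cell import bot
T=bot.get_image("top")["img"];S=bot.get_image("scene")["img"]
cv2.imwrite("pics/end_t.png",T[:,:,::-1]);cv2.imwrite("pics/end_s.png",S[:,:,::-1])
E
```

```text
time: 14.1
eef_pos: [573.6, 295.6, 19.1]
ee_rot: [-0.0, 0.986, 0.166, 0.0]
wrist_force: [0.4, 0.3, -0.1]
finger_gap: 83.9
grip_force: 0.0
time: 14.7
eef_pos: [575.6, 297.6, 207.1]
ee_rot: [-0.002, 0.986, 0.166, 0.005]
wrist_force: [-0.1, 0.1, -1.1]
finger_gap: 87.0
grip_force: 0.0
time: 15.5
eef_pos: [615.1, 50.6, 219.4]
ee_rot: [0.001, 0.987, 0.162, 0.0]
wrist_force: [0.2, 0.4, -1.0]
finger_gap: 86.7
grip_force: 0.0
```

View pics/end_t.png

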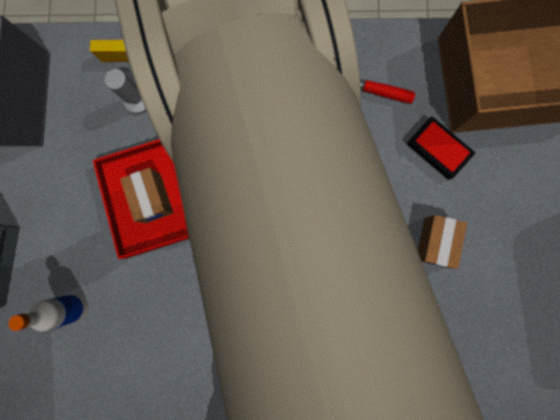

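View pics/end_s.png

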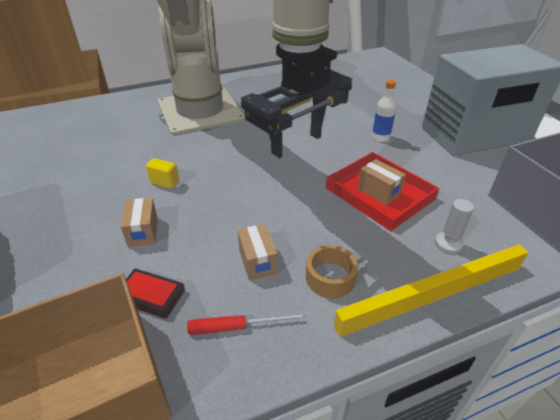

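The full carton stands upright mid-tray at (145,194) in the top view and (382,182) in the scene view. The two light ones stand at (443,241) in the top view and (258,250) in the scene view. The gripper is clear of everything.

```bash
echo '[[0, 0, 0, 0, 0, 0, 87], [0, 0, 0, 0, 0, 0, 87], [0, 0, 0, 0, 0, 0, 87], [0, 0, 0, 0, 0, 0, 87]]' | python3 inch.py && python3 -c "
from cell import bot
print(bot.hand_in())"
```

```text
time: 16.0
eef_pos: [614.0, 56.3, 219.2]
ee_rot: [0.0, 0.986, 0.166, 0.0]
wrist_force: [1.0, -0.5, 0.1]
finger_gap: 86.9
grip_force: 0.0
the job is handed in; nothing more can be done
None
```

Job handed in at about 16 s: the full carton (about 5.5 N on the wrist) stands upright on the tray floor and the two light ones stand on the counter; I lifted only one of those, which read about 1 N, and never moved the other.

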